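# Bin the spent capsule in the bedside pedal bin

## Robot

A 6-joint arm with a two-finger parallel gripper is mounted at the origin on the work surface. World frame = base frame: x ahead of the robot, y to its left, z up, the work surface at z = 0. Lengths are in mm, angles in rad, forces in N, time in s.
With the tool pointing down it reaches from about 350 to 975 mm from the base axis. Payload 7.1 kg.
Tool frame: the origin (TCP) lies midway between the tips of the shut fingers; the grasp point (between the pads) lies 19 mm behind it; z points along the fingers, y is the line along which they close (so a half turn about z gives the same grasp; the last joint's range is limited). The gripper opens to 88 mm and grips with 3 to 60 N. Pads are 20 mm wide; open, the fingers measure 115 mm over their backs; the gripper's body (75 mm by 178 mm) begins 61 mm behind the grasp point.
Start: joints at [1.208, 0.423, 1.63, -0, 1.089, -0.019], TCP at [210.635, 588.42, 222.675] pointing down, gripper open.
Joint ranges: [-3, 3], [-0.9, 2.11], [0.09, 2.58], [-1.31, 4.45], [0.11, 2.69], [-2.54, 2.54]. Speed limits (rad/s): [2.39, 2.39, 3.01, 3.14, 3.14, 3.14].

## Interface

Orientations are given as a rotation vector (axis times angle).
In Python, from workcell import get_obs, get_image, camera_params, close_job gives the robot as it stands.
- The arm moves only by the shell command python3 -m creep 'ROWS' [OPENING]. ROWS is a JSON object of lists of equal length, an entry for each row: "delta_pos": the shift along the tool's x, y, z in m, a list of three; "twist": the turn, a rotation vector about the tool's x, y, z in degrees, a list of three. A call has 1 to 20 rows; each row shifts and turns the commanded pose from where the row before left it, along the tool's axes as they then stand; what a row does not reach is not made up. A row lasts 1/12 s, in which the tool goes at most 41.7 mm and 7.16 degrees, less where a joint would pass 70% of its speed; a pose out of reach is approached as far as the arm can. A call with a gripper value outside its range is refused whole. OPENING is the opening, from 0 (shut) to 1 (fully open), set as the call begins (- or left out, the last holds). The fingers move at their own pace and stop on an object; the grip force is fixed at half the most. Time passes only in rows, so rows that do not move let the fingers close. It gives the time, the measured TCP pose, the force, the opening and the grip force at its end, in the units of the state.
- get_obs(): the state, without advancing time (a new reading comes with each control period).
- get_image(name): name is "side" or "top" or "wrist"; returns (picture, depth): 400x640x3 uint8, red, green, blue; 400x640 float32, mm along the optical axis (not along the pixel's ray), 0 where there is no reading.
- camera_params(name): a dict with "camera_matrix" (3x3 intrinsics, pixels), "extrinsics" (4x4, takes a point from camera to world coordinates). Camera axes: x right, y down, z forward; pixel columns grow to the right and rows downward; lengths in mm; the calibration is good to about 2 mm. A picture is of the moment at which its call begins: read the wrist's pose just before it. camera_params takes no time and is no camera call; for the wrist camera it gives the pose at the moment of the call.
- close_job(): hands the job in; it is judged then, once.
The state is a dict: "t": time; "qpos": joint angles; "qvel": joint speeds; "joint_torque": joint torques, N m; "ee_pos": TCP position; "orientation": TCP orientation; "ft_force": force on the tool from outside, world axes, zero at the start; "moment": the same for the moment, N m; "width": finger opening in mm; "grasp_force": force on a finger pad.
Only numpy, scipy, OpenCV 4.12 (cv2) and the standard library are available. Lean on these libraries where they do the work, as an engineer would, in place of code of your own. Each camera call takes 0.05 s, during which the arm holds its last target. There are 200 camera calls.

## Task

Clear away the spent red drink capsule from the spoon rest. First swing the little teal bin's carry handle all the way over to the back, away from the pedal, until it clicks home; then press the pedal right down to its stop so that the lid goes over and stays open by itself, let the pedal come up, put the capsule in the bin and close the lid fully. Leave the handle back and leave the rest of the tea things, the spoon rest included, where they are.

Things in the scene. Friction and masses are not known exactly. Their poses are not given: they have to be found in the camera images.
- bin: Small teal pedal bin on a heavy black plinth; stands still. Origin at the centre of its underside; z up; -x side = front (pedal), +x side = back (lid hinge), y across. Outside 110 (x) x 150 (y) mm; walls 5 mm, open mouth at z = 150 mm, inner floor at z = 45 mm; the shut lid's top at z = 161 mm.
- handle (a joint): Angle (rad) of the steel carry handle, whose arms (at y = +-83 mm) pivot on the bin's sides at x = 0, z = 115 mm. 0 = straight up over the lid, in its way; negative = leaning to the pedal side, positive = to the back. Range -0.6 to 1.75; stays where left (0.5 N at the bar). Click detent from 1.4 to 1.6; seated from 1.6 to the stop at 1.75 (bar 118 mm behind centre, 94 mm high).
- handle_bar (a point): Middle of the handle's crossbar (166 mm long, across the bin along its y; the middle 90 mm is an orange grip 14 mm thick), 120 mm from the pivot line.
- pedal (a joint): Angle (rad) of the bin's orange pedal at the front: 0 = up at rest, 0.30 = down at its stop; springs back when let go. It takes about 7 to 10 N. Through a lifter it raises the lid (lid angle = 5.75 x pedal angle); only near the stop does the lid go over past upright and stay open when the pedal is let go.
- pedal_pad (a point): Centre of the top face of the orange pedal pad (44 mm along the bin's x, 56 mm across), 114 mm in front of the bin's centre and about 46 mm above the table at rest, 20 mm at the stop. The pedal's hinge line is at x = -30 mm, z = 30 mm of the bin, parallel to its y; 85 mm from hinge to pad.
- bin_lid (a joint): Angle (rad) of the bin's lid: 0 = shut, 1.57 = upright, 1.85 = fully open, leaning back against its stop. Past about 1.5 it stays open; below that it falls shut slowly.
- lid_edge (a point): Middle of the lid's free edge. The lid is a plate 118 mm long (bin x), 150 mm wide and 10 mm thick; hinge line at x = 55 mm, z = 150 mm of the bin, parallel to its y. When open the edge is about 265 mm above the table.
- capsule: Spent drink capsule, red, lying flange down on the spoon rest: red cylinder 30 mm diameter with a 37 mm, 2 mm thick silver flange at the bottom and a small silver top; 28 mm high, 16 g. Origin at the centre of its underside, z up.
- spoon_rest: White ceramic spoon rest: round dish 120 mm across with a 10 mm high rim, inner floor 6 mm above the table, and a flat tail 43 mm long toward its -x. Origin at the centre of the dish's underside. It lies left or right of the bin.
- silicone_lid: Salmon-pink silicone mug lid, flat disc 94 mm across, 5 mm thick with a small knob; origin at the centre of its underside. Leave alone.
- flask: Purple flask with a toggle-lock lid, 72 mm diameter, 226 mm high; origin at the centre of its underside. Leave alone.
- mugs: Two nested stainless steel mugs, 84 mm rim, 115 mm high together; origin at the centre of the underside. Leave alone.
- jar: Glass jar with a clamp lid, 86 mm diameter, 106 mm high; origin at the centre of its underside. Leave alone.
- tin: Yellow tin with a white top, 71 mm diameter, 78 mm high; origin at the centre of its underside. Leave alone.
- clock: White alarm clock 45 x 90 x 75 mm; origin at the centre of its underside. Leave alone.
- teaspoon: Steel teaspoon 140 mm long lying flat along its x. Leave alone.

How it is judged (in metres and radians):
On the way, in this order (a step that is already met when the one before it is completed fails the run):
1. the carry handle is swung to the back and seated past its click (over 1.6 rad) (value of joint handle above 1.6 rad), for 0.2 s.
2. with the handle still seated, the pedal is pressed down to its stop (over 0.275 rad) and the lid has gone past upright (over 1.5 rad) (value of joint handle above 1.6 rad and value of joint pedal above 0.275 rad and value of joint bin_lid above 1.5 rad), for 0.2 s.
3. the pedal is up again and the lid stays open by itself (value of joint pedal below 0.05 rad and value of joint bin_lid above 1.45 rad), for 0.2 s.
4. the capsule lies in the bin, let go, with the lid still open (x of capsule in the frame of bin between -0.055 and 0.055 m and y of capsule in the frame of bin between -0.075 and 0.075 m and z of capsule in the frame of bin between 0.03 and 0.1 m and contact force between the fingers and capsule below 0.05 N and value of joint bin_lid above 1.2 rad), for 0.1 s.
At the end, for the whole second after the job is handed in: The capsule is at rest inside the bin (below its mouth, origin less than 100 mm above the table), let go; the lid is shut (under 0.06 rad), the pedal is up (under 0.05 rad) and the handle is seated at the back (over 1.6 rad) (x of capsule in the frame of bin between -0.055 and 0.055 m and y of capsule in the frame of bin between -0.075 and 0.075 m and z of capsule in the frame of bin between 0.03 and 0.1 m and contact force between the fingers and capsule below 0.05 N and linear speed of capsule below 0.03 m/s and value of joint bin_lid below 0.06 rad and value of joint pedal below 0.05 rad and value of joint handle above 1.6 rad); the robot touches nothing.
It fails at once if a bystander (flask, mugs, jar, silicone lid, tin, clock, teaspoon) or the spoon rest is moved more than 30 mm (distance of any of flask, mugs, jar, silicone_lid, tin, clock, teaspoon, spoon_rest from where it was at the start of the episode above 0.03 m).
It fails at once if the flask, mugs or jar is tipped over (angle between any of flask, mugs, jar's own z axis and vertical above 0.5 rad).
It also fails if it takes over 64 s, if anything falls off the work surface, if the arm or the gripper's body presses on something with over 40 N, if the wrist force passes 120 N, or if a joint passes its speed limit or range.

## Working session

There is one attempt and no reset: what is moved stays moved. The work goes in short steps, Python scripts to look and compute and a shell command to move; the robot and the scene stay as the last step left them, time stands still between calls to the robot, and variables do not carry over. Pictures are saved under pics/ and viewed, at most 10 in all, crops included, and the job is handed in when it is done.

```bash
mkdir -p pics
cat > h.py <<'E'
import numpy as np, cv2
from workcell import get_obs,get_image,camera_params
def cloud(n):
    im,d=get_image(n); p=camera_params(n); K=np.array(p["camera_matrix"]);T=np.array(p["extrinsics"])
    v,u=np.indices(d.shape); 
    P=np.stack([(u-K[0,2])/K[0,0]*d,(v-K[1,2])/K[1,1]*d,d],-1)@T[:3,:3].T+T[:3,3]
    return im,d,P
E
python3 - <<'E'
from h import *
o=get_obs();print(o)
for n in("top","side"):
    im,d,P=cloud(n);cv2.imwrite(f"pics/{n}1.png",im[:,:,::-1]);np.savez(f"{n}1.npz",im=im,d=d,P=P)
    print(np.array(camera_params(n)["extrinsics"]).round(2))
E
```

```text
{'t': 0.0, 'qpos': array([ 1.20799307e+00,  4.23855594e-01,  1.63066810e+00, -8.86082036e-06,
        1.08863032e+00, -1.89955431e-02]), 'qvel': array([ 7.38605278e-04, -2.03547927e-04,  4.27722425e-04,  1.94536167e-06,
       -3.62568780e-05, -8.46237251e-04]), 'joint_torque': array([-7.79828533e-04, -5.44626546e+01, -2.73666447e+01,  6.42977818e-02,
        2.27958133e-02, -1.48597037e-04]), 'ee_pos': array([210.44918827, 587.91156998, 221.90110627]), 'orientation': array([-5.37340091e-01, -3.09500425e+00,  2.41013533e-03]), 'ft_force': array([ 0.08183266, -1.94902752,  0.37592836]), 'moment': array([-0.00444465, -0.01783722, -0.03294611]), 'grasp_force': 0.0, 'width': 87.85790064283609}
[[ 3.00000e-02 -9.80000e-01  2.20000e-01  4.20960e+02]
 [-1.00000e+00 -3.00000e-02  0.00000e+00  1.49100e+01]
 [ 1.00000e-02 -2.20000e-01 -9.80000e-01  1.02788e+03]
 [ 0.00000e+00  0.00000e+00  0.00000e+00  1.00000e+00]]
[[ 9.90000e-01  1.00000e-01 -9.00000e-02  7.39160e+02]
 [ 1.40000e-01 -7.50000e-01  6.50000e-01 -7.90130e+02]
 [-1.00000e-02 -6.50000e-01 -7.60000e-01  1.10522e+03]
 [ 0.00000e+00  0.00000e+00  0.00000e+00  1.00000e+00]]
```

View pics/top1.png

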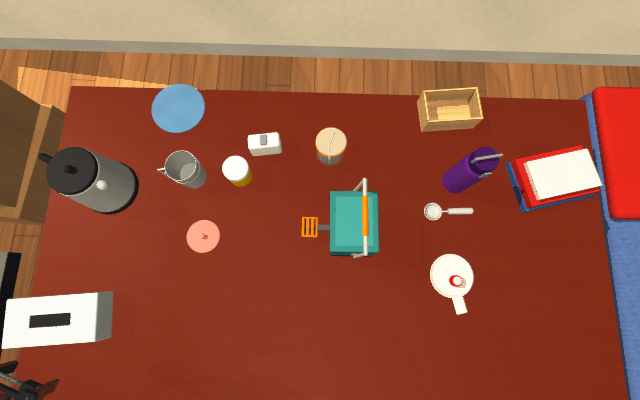

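View pics/side1.png

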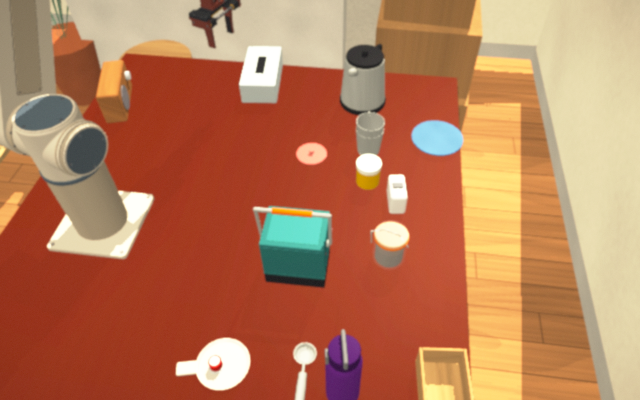

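The top view shows the bin at (354,222) with the orange pedal to its left at (310,227), so the bin's front faces world +y. The handle bar is at (365,215) and the capsule is on the spoon rest at (457,281). The side view confirms this, with the bin's back towards the camera.

Run:
```python
from h import *
for n in("top","side"):
    z=np.load(n+"1.npz");im,d,P=z["im"],z["d"],z["P"]
    hsv=cv2.cvtColor(im,cv2.COLOR_RGB2HSV);H,S,V=cv2.split(hsv)
    inr=(P[...,0]>200)&(P[...,0]<900)&(abs(P[...,1])<500)&(d>0)
    def rep(name,m):
        q=P[m&inr]; 
        if len(q)<5: print(n,name,len(q));return
        print(n,name,len(q),"med",np.median(q,0).round(1),"min",np.percentile(q,2,0).round(1),"max",np.percentile(q,98,0).round(1))
    org=(H>9)&(H<22)&(S>190)&(V>150)
    rep("pedal",org&(P[...,2]<90)&(P[...,2]>25)&(abs(P[...,1]-0)<200))
    g=org&(P[...,2]>120)&inr; rep("grip",g)
    q=P[g]; 
    if len(q)>20:
        c=q.mean(0); print(" dir",np.linalg.svd(q-c)[2][0].round(3),c.round(1))
    teal=(H>78)&(H<98)&(S>90)
    t=teal&(P[...,2]>155)&(P[...,2]<167)&inr; rep("lid",t)
    if t.sum()>20: r=cv2.minAreaRect(P[t][:,:2].astype(np.float32)); print(" rect",r)
    white=(S<60)&(V>140)
    rest=(P[...,2]>2)&(P[...,2]<14)&(P[...,1]<-100)&(P[...,1]>-450)&white; rep("rest",rest)
    red=((H<6)|(H>174))&(S>150)&(P[...,2]>12)&(P[...,2]<45)&(P[...,1]<-150); rep("caps red",red)
    rep("caps top",(P[...,2]>22)&(P[...,2]<45)&(P[...,1]<-180)&(P[...,1]>-330)&(P[...,0]<450))
    rep("tall>180",(P[...,2]>175))
```

```text
top pedal 262 med [558.2  35.3  46.6] min [530.8 -13.7  40.7] max [754.9  59.9  89. ]
top grip 212 med [561.3 -87.2 241.1] min [515.8 -92.1 236.9] max [601.7 -81.  244.1]
 dir [-1.    -0.014  0.009] [560.  -86.9 241. ]
top lid 2535 med [555.1 -62.1 161.6] min [ 486.9 -126.5  158.2] max [629.4 -14.2 164.9]
 rect ((558.5204467773438, -70.9442367553711), (149.17030334472656, 115.83470916748047), 1.1754692792892456)
top rest 1664 med [ 443.6 -350.2    7.7] min [ 347.8 -406.6    3.4] max [ 629.3 -296.8   13. ]
top caps red 48 med [ 425.8 -350.3   31.3] min [ 413.  -370.    18.5] max [ 439.3 -344.9   35.8]
top caps top 0
top tall>180 1260 med [ 681.4 -350.5  214.5] min [ 207.8 -403.1  180.1] max [732.9 497.8 342.9]
side pedal 10 med [769.  -44.7  87.3] min [745.9 -51.3  73.4] max [808.1 -15.2  89.9]
side grip 159 med [558.8 -89.8 239.1] min [518.8 -93.5 234.4] max [600.2 -84.  243.5]
 dir [ 1.     0.013 -0.007] [559.1 -89.4 239.1]
side lid 2060 med [562.2 -86.5 161.4] min [ 489.6 -127.3  156.8] max [632.1 -39.3 165.5]
 rect ((560.0340576171875, -71.03009033203125), (150.27227783203125, 117.52790832519531), 0.9115110635757446)
side rest 2435 med [ 444.5 -350.8    6.8] min [ 349.1 -403.4    2.6] max [ 628.8 -290.4   12.8]
side caps red 46 med [ 433.  -370.6   24. ] min [ 419.1 -374.9   14. ] max [ 471.  -360.4   33.2]
side caps top 0
side tall>180 1657 med [ 695.9 -368.9  212. ] min [ 474.2 -407.   179.7] max [736.8 -79.4 243.5]
```

```bash
python3 -m creep '{"delta_pos":[[-0.03,0,-0.025],[-0.03,0,-0.025],[-0.035,0,-0.02],[-0.035,0,-0.02],[-0.04,0,0],[-0.04,0,0],[-0.04,0,0],[-0.04,0,0],[-0.04,0,0],[-0.04,0,0],[-0.04,0,0],[-0.04,0,0],[-0.04,0,0],[-0.04,0,0],[-0.04,0,0],[-0.04,0,0],[-0.04,0,0],[-0.04,0,0]],"twist":[[0,0,3.9],[0,0,3.9],[0,0,3.9],[0,0,3.9],[0,0,3.9],[0,0,3.9],[0,0,3.9],[0,0,3.9],[0,0,3.9],[0,0,3.9],[0,0,3.9],[0,0,3.9],[0,0,3.9],[0,0,3.9],[0,0,3.9],[0,0,3.9],[0,0,3.9],[0,0,3.9]]}' 0
```

```text
t: 1.6
ee_pos: [591.7, 60.0, 312.2]
orientation: [-2.223, -2.219, 0.001]
ft_force: [1.4, -0.2, -0.7]
width: 0.4
grasp_force: 0.0
```

```bash
python3 -m creep '{"delta_pos":[[-0.03,-0.015,0],[-0.03,-0.015,0],[0,0,0.03],[0,0,0.03],[0,0,0.02],[0,0,0],[0,0,0]],"twist":[[0,0,0],[0,0,0],[0,0,0],[0,0,0],[0,0,0],[0,0,0],[0,0,0]]}'
```

```text
t: 2.18
ee_pos: [561.0, 1.8, 231.9]
orientation: [-2.218, -2.222, 0.003]
ft_force: [-0.6, 0.7, 0.5]
width: 0.6
grasp_force: 0.0
```

```bash
python3 -m creep '{"delta_pos":[[-0.03,0,0.013],[-0.032,0,0.013],[-0.01,0,0],[-0.01,0,0],[-0.01,0,0],[-0.01,0,0],[-0.01,0,0.002],[-0.01,0,0.003],[-0.01,0,0.005],[-0.01,0,0.007],[-0.01,0,0.008],[-0.01,0,0.008],[0,0,0]],"twist":[[0,0,0],[0,0,0],[0,0,0],[0,0,0],[0,0,0],[0,0,0],[0,0,0],[0,0,0],[0,0,0],[0,0,0],[0,0,0],[0,0,0],[0,0,0]]}'
python3 - <<'E'
from h import *
im,d,P=cloud("side");hsv=cv2.cvtColor(im,cv2.COLOR_RGB2HSV);H,S,V=cv2.split(hsv)
m=(H>9)&(H<22)&(S>190)&(V>150)&(P[...,2]>60)&(P[...,1]>-260)&(P[...,1]<-60)&(abs(P[...,0]-560)<60)
print(m.sum(),np.median(P[m],0))
cv2.imwrite("pics/side2.png",im[:,:,::-1])
E
```

```text
t: 3.27
ee_pos: [560.3, -160.0, 170.3]
orientation: [-2.217, -2.218, 0.001]
ft_force: [-0.5, 4.2, -3.2]
width: 0.4
grasp_force: 2.4
245 [ 561.00464949 -181.17619379  178.31083793]
```

```bash
python3 -m creep '{"delta_pos":[[0.01,0,-0.01],[0,0,-0.03],[-0.02,0,-0.01],[-0.022,0,0],[0,0,0.02],[0,0,0.012],[0,0,0.012],[0,0,0.012],[0,0,0.012],[0,0,0.012],[0,0,0.012],[0,0,0.012],[0,0,0.006],[0,0,0.006],[0,0,0.006],[0,0,0.004],[0,0,0],[0,0,0]],"twist":[[0,0,0],[0,0,0],[0,0,0],[0,0,0],[0,0,0],[0,0,0],[0,0,0],[0,0,0],[0,0,0],[0,0,0],[0,0,0],[0,0,0],[0,0,0],[0,0,0],[0,0,0],[0,0,0],[0,0,0],[0,0,0]]}'
python3 - <<'E'
from h import *
im,d,P=cloud("side");hsv=cv2.cvtColor(im,cv2.COLOR_RGB2HSV);H,S,V=cv2.split(hsv)
m=(H>9)&(H<22)&(S>190)&(V>150)&(P[...,2]>60)&(P[...,1]>-260)&(P[...,1]<-60)&(abs(P[...,0]-560)<60)
print(m.sum(),np.median(P[m],0))
cv2.imwrite("pics/side3.png",im[150:400,150:450,::-1])
E
```

```text
t: 4.82
ee_pos: [562.3, -191.8, 99.7]
orientation: [2.219, 2.223, 0.001]
ft_force: [-6.2, 3.6, 18.6]
width: 0.5
grasp_force: 9.3
187 [ 571.60519826 -192.99541861   98.493534  ]
```

View pics/side3.png

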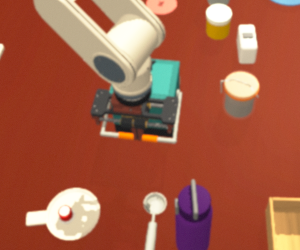

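The crop shows the gripper pressing the orange bar at (135,137), down behind the bin. The measured bar height of about 98 mm and the 18 N reaction indicate it is seated against its stop. Next is the pedal.

```bash
python3 -m creep '{"delta_pos":[[0,0,-0.02],[0,0,-0.04],[0,0,-0.04],[0.02,0,-0.02],[0.04,0,0],[0.04,0,0],[0.04,0,0],[0.04,-0.002,0],[0.04,-0.002,0],[0.015,0,0.01],[0,0,0.04],[0,0,0.04],[0,0,0.04],[0,0,0.02],[0,0,0],[0,0,0]],"twist":[[0,0,0],[0,0,0],[0,0,0],[0,0,0],[0,0,0],[0,0,0],[0,0,0],[0,0,0],[0,0,0],[0,0,0],[0,0,0],[0,0,0],[0,0,0],[0,0,0],[0,0,0],[0,0,0]]}'
python3 - <<'E'
from h import *
im,d,P=cloud("side");hsv=cv2.cvtColor(im,cv2.COLOR_RGB2HSV);H,S,V=cv2.split(hsv)
m=(H>9)&(H<22)&(S>190)&(V>150)&(P[...,2]>60)&(P[...,1]>-260)&(P[...,1]<-60)&(abs(P[...,0]-560)<60)
print(m.sum(),np.median(P[m],0),get_obs()["ee_pos"])
E
```

```text
t: 6.2
ee_pos: [557.1, 43.0, 67.1]
orientation: [-2.218, -2.222, 0.002]
ft_force: [-0.5, 0.1, 0.2]
width: 0.5
grasp_force: 0.0
230 [ 560.57250435 -193.65453008   99.14929728] [558.30072747  42.9763523   68.45066157]
```

```bash
python3 -m creep '{"delta_pos":[[0,0,0.015],[0,0,0.006],[0,0,0.005],[0,0,0.005],[0,0,0.005],[0,0,0.004],[0,0,0.004],[0,0,0.003],[0,0,0.001],[0,0,0],[0,0,0]],"twist":[[0,0,0],[0,0,0],[0,0,0],[0,0,0],[0,0,0],[0,0,0],[0,0,0],[0,0,0],[0,0,0],[0,0,0],[0,0,0]]}'
python3 - <<'E'
from h import *
im,d,P=cloud("side");hsv=cv2.cvtColor(im,cv2.COLOR_RGB2HSV);H,S,V=cv2.split(hsv)
t=(H>78)&(H<98)&(S>90)&(P[...,2]>170)&(abs(P[...,0]-560)<90)
q=P[t];print(t.sum(),q[q[:,2]>np.percentile(q[:,2],95)].mean(0) if len(q) else "")
E
```

```text
t: 7.17
ee_pos: [559.3, 43.7, 22.0]
orientation: [2.219, 2.222, 0.005]
ft_force: [-2.7, 4.5, 7.5]
width: 1.0
grasp_force: 3.9
1667 [ 562.52393122 -150.89401933  268.01317769]
```

```bash
python3 -m creep '{"delta_pos":[[0,0,0.002],[0,0,0.001],[0,0,0],[0,0,0],[0,0,0]],"twist":[[0,0,0],[0,0,0],[0,0,0],[0,0,0],[0,0,0]]}'; python3 -m creep '{"delta_pos":[[0,0,0.001],[0,0,0.001],[0,0,0],[0,0,0],[0,0,0]],"twist":[[0,0,0],[0,0,0],[0,0,0],[0,0,0],[0,0,0]]}'
```

```text
t: 7.63
ee_pos: [559.4, 43.6, 20.6]
orientation: [2.219, 2.221, 0.005]
ft_force: [-5.5, 3.4, 24.2]
width: 0.5
grasp_force: 12.3
t: 8.05
ee_pos: [559.5, 43.6, 20.0]
orientation: [2.218, 2.221, 0.006]
ft_force: [-10.0, 4.3, 40.2]
width: 0.6
grasp_force: 20.1
```

```bash
python3 -m creep '{"delta_pos":[[0,0,-0.01],[0,0,-0.03],[0,0,-0.04],[0,0,-0.04],[0,0,-0.04],[0,0,-0.04],[0,0,-0.04],[0,0,-0.04],[0,0,-0.03],[-0.038,-0.012,0],[-0.038,-0.012,0],[-0.038,-0.012,0],[-0.038,-0.012,0],[-0.038,-0.012,0],[-0.038,-0.012,0],[-0.038,-0.012,0],[-0.038,-0.012,0],[-0.038,-0.015,0],[-0.038,-0.015,0]],"twist":[[0,0,0],[0,0,0],[0,0,0],[0,0,0],[0,0,0],[0,0,0],[0,0,0],[0,0,0],[0,0,0],[0,0,0],[0,0,0],[0,0,0],[0,0,0],[0,0,0],[0,0,0],[0,0,0],[0,0,0],[0,0,0],[0,0,0]]}' 0.6; python3 -m creep '{"delta_pos":[[-0.02,0,0.04],[0,0,0.04],[0,0,0.02],[0,0,0]],"twist":[[0,0,0],[0,0,0],[0,0,0],[0,0,0]]}'
python3 - <<'E'
from h import *
o=get_obs();print(o["ee_pos"],camera_params("wrist")["extrinsics"])
im,d,P=cloud("wrist");np.savez("w.npz",im=im,d=d,P=P);cv2.imwrite("pics/w1.png",im[:,:,::-1])
im,d,P=cloud("top");cv2.imwrite("pics/top2.png",im[150:310,270:530,::-1].repeat(2,0).repeat(2,1));np.savez("top2.npz",im=im,d=d,P=P)
E
```

```text
t: 9.63
ee_pos: [431.3, -339.1, 326.6]
orientation: [2.218, 2.221, 0.001]
ft_force: [1.1, 0.7, 0.4]
width: 52.6
grasp_force: 0.0
t: 9.97
ee_pos: [429.8, -354.7, 224.2]
orientation: [-2.216, -2.217, 0.001]
ft_force: [-1.0, -0.1, -0.3]
width: 52.6
grasp_force: 0.0
[ 429.75206358 -354.74420013  224.20408494] [[ 9.99987941e-01  2.26719011e-03 -4.35637888e-03  4.29267683e+02]
 [ 9.19450225e-04 -9.57805716e-01 -2.87414971e-01 -2.75240242e+02]
 [-4.82418897e-03  2.87407499e-01 -9.57796250e-01  3.87387037e+02]
 [ 0.00000000e+00  0.00000000e+00  0.00000000e+00  1.00000000e+00]]
```

View pics/w1.png

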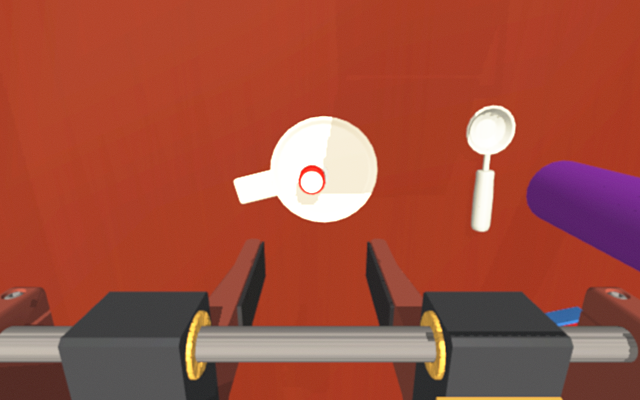

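View pics/top2.png

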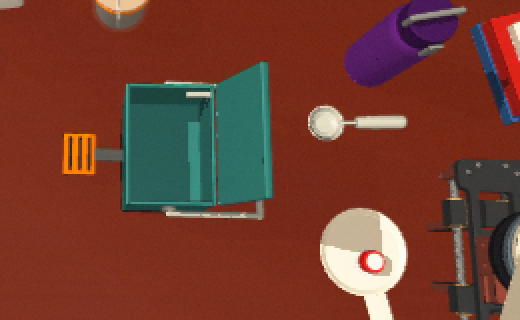

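The wrist view shows the capsule at (312,181), off-centre on the spoon rest. The top crop shows the bin open by itself with the pedal up (78,155) and the handle back.

Run:
```python
from h import *
z=np.load("w.npz");im,d,P=z["im"],z["d"],z["P"]
sub=P[165:200,295:330]; m=(sub[...,2]>27)&(sub[...,2]<45); q=sub[m]
print(m.sum(),q.mean(0),q.min(0),q.max(0), cv2.minEnclosingCircle(q[:,:2].astype(np.float32)))
m=(P[...,2]>3)&(P[...,2]<14); m[:,400:]=0; m[235:]=0; q=P[m]; q=q[q[:,0]>395]; print(cv2.minEnclosingCircle(q[:,:2].astype(np.float32)))
z=np.load("top2.npz");im,d,P=z["im"],z["d"],z["P"];H,S,V=cv2.split(cv2.cvtColor(im,cv2.COLOR_RGB2HSV))
m=(H>78)&(H<98)&(S>90)&(P[...,2]>255)&(abs(P[...,0]-560)<90);print("lid edge",P[m].mean(0))
m=(H>9)&(H<22)&(S>190)&(V>150)&(P[...,1]<70)&(P[...,1]>20)&(abs(P[...,0]-560)<40);print("pedal",np.median(P[m],0))
```

```text
614 [ 425.84248381 -358.46996612   35.88697328] [ 411.09753928 -373.38467238   27.19158434] [ 440.17607847 -345.03055371   39.4294501 ] ((425.7525329589844, -359.6452331542969), 14.859049797058105)
((463.13092041015625, -307.70928955078125), 142.75784301757812)
lid edge [ 558.30587086 -163.51428075  261.91303877]
pedal [556.56119458  42.25376553  46.47974666]
```

```bash
python3 -m creep '{"delta_pos":[[-0.005,-0.004,0.03],[0,0,0.04],[0,0,0.04],[0,0,0.04],[0,0,0.03],[0,0,0.02],[0,0,0.009],[0,0,0]],"twist":[[0,0,0],[0,0,0],[0,0,0],[0,0,0],[0,0,0],[0,0,0],[0,0,0],[0,0,0]]}'; python3 -m creep '{"delta_pos":[[0,0,0],[0,0,0],[0,0,0],[0,0,0],[0,0,0]],"twist":[[0,0,0],[0,0,0],[0,0,0],[0,0,0],[0,0,0]]}' 0
```

```text
t: 10.73
ee_pos: [429.2, -361.2, 18.7]
orientation: [2.219, 2.224, 0.0]
ft_force: [-0.4, -0.1, 0.0]
width: 52.7
grasp_force: 0.0
t: 11.15
ee_pos: [429.2, -361.7, 20.0]
orientation: [2.218, 2.221, 0.0]
ft_force: [-0.8, 0.7, 8.4]
width: 29.1
grasp_force: 30.0
```

```bash
python3 -m creep '{"delta_pos":[[0,0,-0.02],[0,0,-0.04],[0,0,-0.04],[0,0,-0.04],[0,0,-0.04],[0,0,-0.04],[0,0,-0.04],[0,0,-0.04],[0,0,-0.01],[0.03,0.01,0],[0.038,0.017,0],[0.038,0.017,0],[0.038,0.017,0],[0.038,0.017,0],[0.038,0.017,0],[0.038,0.017,0],[0.038,0.017,0],[0,0,0],[0,0,0]],"twist":[[0,0,0],[0,0,0],[0,0,0],[0,0,0],[0,0,0],[0,0,0],[0,0,0],[0,0,0],[0,0,0],[0,0,0],[0,0,0],[0,0,0],[0,0,0],[0,0,0],[0,0,0],[0,0,0],[0,0,0],[0,0,0],[0,0,0]]}'
```

```text
t: 12.73
ee_pos: [556.9, -62.8, 328.1]
orientation: [-2.215, -2.228, 0.001]
ft_force: [0.1, -1.1, -0.3]
width: 29.0
grasp_force: 30.0
```

```bash
python3 -m creep '{"delta_pos":[[0,0,0.04],[0,0,0.04],[0,0,0.04],[0,0,0.04],[0,0,0.03],[0,0,0.02],[0,0,0.01],[0,0,0]],"twist":[[0,0,0],[0,0,0],[0,0,0],[0,0,0],[0,0,0],[0,0,0],[0,0,0],[0,0,0]]}'; python3 -m creep '{"delta_pos":[[0,0,0],[0,0,0],[0,0,0],[0,0,0],[0,0,0],[0,0,0],[0,0,0],[0,0,0]],"twist":[[0,0,0],[0,0,0],[0,0,0],[0,0,0],[0,0,0],[0,0,0],[0,0,0],[0,0,0]]}' 0.7
```

```text
t: 13.4
ee_pos: [554.8, -65.8, 106.4]
orientation: [-2.219, -2.219, 0.004]
ft_force: [-0.4, -0.9, 0.2]
width: 29.0
grasp_force: 30.0
t: 14.07
ee_pos: [556.9, -64.7, 108.6]
orientation: [2.219, 2.223, 0.0]
ft_force: [0.2, -0.3, -0.4]
width: 61.3
grasp_force: 0.0
```

Released. Raise, move behind the lid and check.

```bash
python3 -m creep '{"delta_pos":[[0,0,-0.03],[0,0,-0.04],[0,0,-0.04],[0,0,-0.04],[0,0,-0.04],[0,0,-0.04],[-0.038,0,0],[-0.038,0,0],[-0.038,0,0],[-0.038,0,0],[-0.02,0,0],[0,0,0]],"twist":[[0,0,0],[0,0,0],[0,0,0],[0,0,0],[0,0,0],[0,0,0],[0,0,0],[0,0,0],[0,0,0],[0,0,0],[0,0,0],[0,0,0]]}' 0
python3 - <<'E'
from h import *
im,d,P=cloud("top");cv2.imwrite("pics/top3.png",im[150:310,270:530,::-1].repeat(2,0).repeat(2,1))
im,d,P=cloud("wrist");cv2.imwrite("pics/w3.png",im[:,:,::-1])
E
```

```text
t: 15.07
ee_pos: [556.7, -240.5, 338.1]
orientation: [2.223, 2.219, -0.001]
ft_force: [-0.0, -0.3, 0.6]
width: 0.4
grasp_force: 0.0
```

View pics/w3.png

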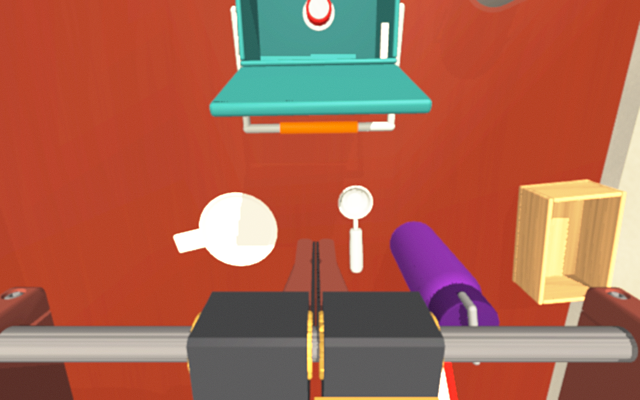

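The wrist view shows the capsule upright on the bin floor at (318,10), the lid open and the handle seated behind at (318,127).

```bash
python3 -m creep '{"delta_pos":[[0,0,0.04],[0,0,0.04],[0,0,0.018],[0.03,0,0],[0.02,0,0],[0.01,0,0],[0.01,0,0],[0.01,0,0],[0.01,0,0],[0.01,0,0],[0.01,0,0],[0.01,0,0],[0.01,0,0],[0.01,0,0],[0.01,0,0]],"twist":[[0,0,0],[0,0,0],[0,0,0],[0,0,0],[0,0,0],[0,0,0],[0,0,0],[0,0,0],[0,0,0],[0,0,0],[0,0,0],[0,0,0],[0,0,0],[0,0,0],[0,0,0]]}'; python3 -m creep '{"delta_pos":[[-0.005,0,-0.03],[0,0,-0.04],[0,0,0],[0,0,0],[0,0,0],[0,0,0],[0,0,0],[0,0,0],[0,0,0],[0,0,0],[0,0,0],[0,0,0],[0,0,0],[0,0,0],[0,0,0],[0,0,0]],"twist":[[0,0,0],[0,0,0],[0,0,0],[0,0,0],[0,0,0],[0,0,0],[0,0,0],[0,0,0],[0,0,0],[0,0,0],[0,0,0],[0,0,0],[0,0,0],[0,0,0],[0,0,0],[0,0,0]]}';cat > c.py <<'E'
from h import *
im,d,P=cloud("side");H,S,V=cv2.split(cv2.cvtColor(im,cv2.COLOR_RGB2HSV))
t=(H>78)&(H<98)&(S>90)&(P[...,2]>145)&(abs(P[...,0]-560)<90)&(P[...,1]>-200)
q=P[t];print(t.sum(),q.mean(0),np.percentile(q,[2,98],axis=0))
q=q[q[:,2]>154];print(np.polyfit(q[:,1],q[:,2],1))
m=(H>9)&(H<22)&(S>190)&(V>150)&(P[...,2]>60)&(P[...,1]>-260)&(P[...,1]<-60)&(abs(P[...,0]-560)<60);print("bar",np.median(P[m],0))
cv2.imwrite("pics/side9.png",im[100:400,150:450,::-1])
E
python3 c.py
```

```text
t: 16.42
ee_pos: [556.8, -85.8, 240.4]
orientation: [-2.22, -2.223, 0.0]
ft_force: [0.4, -0.1, 0.6]
width: 0.6
grasp_force: 0.0
t: 17.75
ee_pos: [556.8, -91.7, 310.4]
orientation: [2.219, 2.223, 0.0]
ft_force: [0.1, 0.7, -0.4]
width: 0.3
grasp_force: 0.0
2699 [561.30451373 -78.03332176 160.54297241] [[ 489.69994522 -127.96621989  147.57554686]
 [ 632.51962547  -16.88918723  165.22868192]]
[1.02562445e-02 1.62030677e+02]
bar [ 561.36562068 -193.45553072   99.30495508]
```

View pics/side9.png

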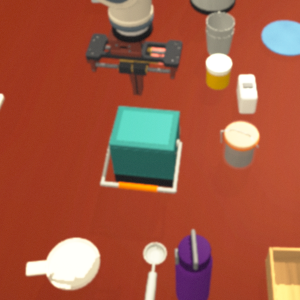

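The lid (145,130) is flat and shut, with a fitted slope of 0.01. The handle bar is seated at (137,186), and the gripper is clear of everything.

```bash
python3 -c "
from workcell import close_job;print(close_job())"
```

```text
the job is handed in; nothing more can be done
None
```

The job is handed in at about 18 s of the 64 s allowed: the capsule is in the bin, and the last pictures show the lid shut, the handle seated back, and the spoon rest and nearby tea things looking unmoved. No verdict came back.

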